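# Stop the stirrer and take off a cap of unknown thread hand

## Task

Switch the magnetic stirrer off by turning its blue speed knob anticlockwise to the end stop; only then take the white cap off its clamped bottle. Its thread may be right- or left-hand, so feel which way it loosens, turn it that way, lift it straight off level and finish still holding it over the stirrer, at least 5 cm above where it sat, in the gripper. Leave the black cap and everything else on the bench where it is.

Things in the scene. Friction and masses are not known exactly. Their poses are not given: they have to be found in the camera images.
- stirrer: white two-place magnetic stirrer fixed on the table, 300 mm (its x) by 290 mm (its y), top 45 mm above the table; origin at the centre of its underside. The speed knob is on its top at x = -100 mm (robot side), y = 0; at x = 60, y = -75 and 75 mm two look-alike dark round bottles, 68 mm wide, are clamped fast upright: they cannot turn or lift. Their caps' tops are 178 mm above the table
- speed_knob (a joint): angle of the blue speed knob in rad: 0 = off, its anticlockwise end stop (seen from above); grows clockwise, up to 4.2; starts between 0.7 and 1.5; it stays where it is left and turns easily (0.04 N m)
- speed_knob_grip (a point): grip point of the knob, on its upright axis, 82 mm above the table. A raised bar to pinch across, 14 mm thick and 42 mm long, reaches from 57 to 89 mm above the table; it lies along this point's own x axis, which is the stirrer's x axis when the knob is off. Below it are a disc 44 mm wide and a base 68 mm wide, its top 51 mm above the table
- cap_white_center (a point): centre of the white cap: round, ribbed, flat-topped, 46 mm wide, 28 mm tall, 30 g; z is its upright axis; centre 164 mm above the table when seated. It starts tight on one of the two bottles. Below it the bottle's neck is 41 mm wide for 20 mm, then widens. It has 2 mm of play, does not rise by itself as it turns, and must be lifted 25 mm to clear the neck
- cap_white: the same white cap, origin at the centre of its underside. Its coarse quick thread is right-hand or left-hand: nothing shows which. Turned the wrong (tightening) way it meets a hard stop within 0.15 rad. Turned the loosening way it runs free (under 0.1 N m), and from 1.15 to 2.1 rad (where it stops) it lifts straight up; before that it cannot be pulled off
- cap_black_center (a point): centre of the black cap, of the same shape, on the other bottle: not part of the job
- balance: small grey digital pocket balance with a steel pan, 150 x 120 x 28 mm, lying on the table; origin at the centre of its underside
- vial_a: small white bottle, 38 mm wide, 75 mm tall; origin at the centre of its underside
- vial_b: another small white bottle, 38 mm wide, 75 mm tall; origin at the centre of its underside
- marker: black marker pen with a red cap, 140 x 14 x 14 mm, lying on the table; origin below its middle
- spoon: white plastic spoon lying on the table; origin below its middle
- spare_cap: small white stopper, 24 mm wide and 14 mm tall, lying on the front part of the stirrer's top beside the knob; origin at the centre of its underside
- funnel: glass funnel standing mouth down on the table, 76 mm wide, 110 mm tall; origin at the centre of its underside

How it is judged:
By the outcome, as a careful person would: the job done as asked, in the order asked, and still so for the second after the job is handed in, while the arm keeps its last pose, push and grip.
It also fails if it takes over 54 s, if anything falls off the work surface, if the arm or the gripper's body presses on something with over 40 N, if the wrist force passes 120 N, or if a joint passes its speed limit or range.

## Robot

A 7-joint arm with a two-finger parallel gripper is mounted at the origin on the work surface. World frame = base frame: x ahead of the robot, y to its left, z up, the work surface at z = 0. Lengths are in m, angles in rad, forces in N, time in s.
With the tool pointing down it reaches from about 0.4 to 0.85 m from the base axis. Payload 10.4 kg.
Tool frame: the origin (TCP) lies at the very end of the fingers, on their centre line; the grasp point (between the pads) lies 19 mm behind it; z points along the fingers, y is the line along which they close (so a half turn about z gives the same grasp; the last joint's range is limited). The gripper opens to 87 mm and grips with 3 to 60 N. Pads are 19 mm wide; open, the fingers measure 117 mm over their backs; the gripper's body (75 mm by 190 mm) begins 51 mm behind the grasp point.
Start: joints at [-1.239, 0.332, -0.065, 1.46, 0.022, 1.35, -0.088], TCP at [0.217, 0.586, 0.223] pointing down, gripper open.
Joint ranges: [-2.6, 2.6], [-0.5, 2.12], [-1.47, 1.34], [0.16, 2.42], [-1.27, 4.41], [0.06, 2.06], [-2.6, 2.6]. Speed limits (rad/s): [2.22, 2.22, 2.79, 2.79, 3.14, 3.14, 3.14].

## Interface

Orientations are given as a unit quaternion [x, y, z, w].
In Python, from bench import * gives the robot as it stands.
- The arm moves only by the tool step_arm, never from a script. Its arguments are lists of equal length, an entry for each row: "delta_pos": the shift along the world's x, y, z in units of 25 mm (1.0 is 25 mm), a list of three; "turn": the turn about the world's z in units of 0.12 rad (1.0 is 0.12 rad). In form: {"delta_pos": [[tx, ty, tz], ...], "turn": [turn, ...]}. A call has 1 to 12 rows; each row shifts and turns the commanded pose from where the row before left it; what a row does not reach is not made up. A row lasts 1/10 s, in which the tool goes at most 50 mm and 8.59 degrees, less where a joint would pass 70% of its speed; a pose out of reach is approached as far as the arm can. A call with a number of a shift or a turn outside -1 to 1 is refused whole. A call with a gripper value outside its range is refused whole. "grip" is the closure, from 0 (fully open) to 1 (shut), set as the call begins (left out, the last holds). The fingers move at their own pace and stop on an object; "newtons" is the grip in N (left out, the last holds). Time passes only in rows, so rows that do not move let the fingers close. It gives the time, the measured TCP pose, the force, the opening and the grip force at its end, in the units of the state.
- read_state(): the state, without advancing time (a new reading comes with each control period).
- camera(name): name is "scene" or "top" or "wrist"; returns a dict with "image" (480x640x3 uint8, red, green, blue), "z_map" (480x640 float32, m along the optical axis (not along the pixel's ray), 0 where there is no reading), "mtx" (3x3 intrinsics, pixels), "dist" ([k1, k2, p1, p2, k3] as OpenCV has them; the pictures are not rectified), "view" (4x4, takes a point from world to camera coordinates). Camera axes: x right, y up, looking along -z (the intrinsics and any distortion apply to the point x, -y, -z); pixel columns grow to the right and rows downward; lengths in m; the calibration is good to about 2 mm. A picture is of the moment at which its call begins.
- close_job(): hands the job in; it is judged then, once.
The state is a dict: "time": time; "joint_positions": joint angles; "joint_vel": joint speeds; "joint_torque": joint torques, N m; "ee_pos": TCP position; "eef_rot": TCP orientation; "ft_force": force on the tool from outside, world axes, zero at the start; "torque": the same for the moment, N m; "width": finger opening in m; "grip_force": force on a finger pad.
Only numpy, scipy, OpenCV 4.12 (cv2) and the standard library are available. Lean on these libraries where they do the work, as an engineer would, in place of code of your own. Each camera call takes 0.05 s, during which the arm holds its last target. There are 200 camera calls.

## Working session

There is one attempt and no reset: what is moved stays moved. The work goes in short steps, Python scripts to look and compute and a tool call to move; the robot and the scene stay as the last step left them, time stands still between calls to the robot, and variables do not carry over. Pictures are saved under pics/ and viewed, at most 10 in all, crops included, and the job is handed in when it is done.

Besides the shell and the picture viewer there is one more tool, called after ">>>" as a command line: name --pt "numbers of a row" for each row, then --argument value for the rest. step_arm: Moves the arm, as the interface text tells. Shifts and turns lie within -1 to 1; 1 stands for 25 mm of shift or 0.12 rad of turn. Its arguments: {"type":"object","properties":{"delta_pos":{"type":"array"},"turn":{"type":"array"},"grip":{"type":"number"},"newtons":{"type":"number"}},"required":["delta_pos","turn"]}

```bash
mkdir -p pics
python3 - <<'E'
from bench import *
import cv2,numpy as np
for n in("top","scene"):
    c=camera(n); cv2.imwrite(f"pics/{n}0.png",c["image"][:,:,::-1]); np.savez(f"{n}0.npz",**c)
    print(n,c["mtx"],c["dist"],c["view"])
print(read_state())
E
```

```text
top [[543.44621467   0.         314.775447  ]
 [  0.         543.44621467 246.53566283]
 [  0.           0.           1.        ]] [-0.01630177  0.          0.          0.          0.        ] [[-0.0066177  -0.99954418  0.02945575  0.032768  ]
 [ 0.98958705 -0.00231065  0.14391709 -0.60743121]
 [-0.14378342  0.03010143  0.98915127 -1.02254404]
 [ 0.          0.          0.          1.        ]]
scene [[490.88666093   0.         326.06873147]
 [  0.         490.88666093 242.20730648]
 [  0.           0.           1.        ]] [-0.03137936  0.          0.          0.          0.        ] [[ 0.20722052  0.97825209  0.00908377 -0.1968564 ]
 [-0.71008102  0.14401452  0.68923491  0.34941769]
 [ 0.6729373  -0.14927383  0.724481   -1.43846177]
 [ 0.          0.          0.          1.        ]]
{'time': 0.1, 'joint_positions': array([-1.23856435,  0.33284076, -0.06467332,  1.46082395,  0.02159004,
        1.349949  , -0.08847261]), 'joint_vel': array([-9.88475318e-04, -1.02945535e-03,  8.90068556e-05, -2.51274992e-03,
       -4.66447543e-04, -1.42512155e-03,  1.92255519e-03]), 'joint_torque': array([ 7.50226882e-04, -6.24539208e+01,  2.41924950e-02, -3.90722680e+01,
       -6.15555514e-02,  3.64727061e-02,  3.64565142e-05]), 'ee_pos': array([0.21703961, 0.58573114, 0.22182935]), 'eef_rot': array([ 1.76477576e-01,  9.84304437e-01, -6.57280711e-04, -8.78258621e-05]), 'ft_force': array([ 0.91308208, -0.20062015, -0.11595415]), 'torque': array([-0.00987226,  0.01017472, -0.00937088]), 'grip_force': 0.0, 'width': 0.08659692092028277}
```

View pics/top0.png

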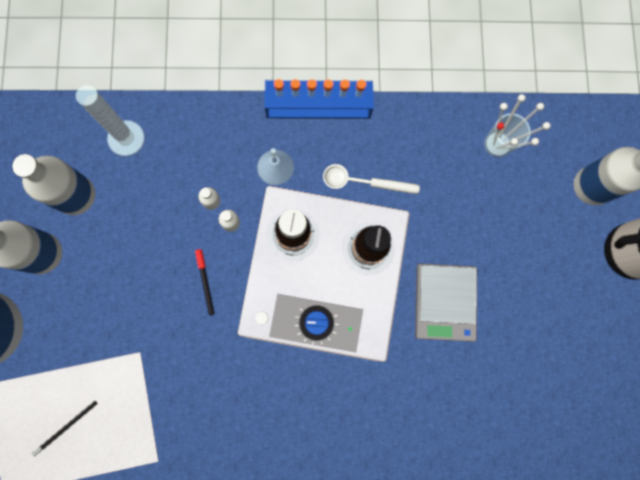

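View pics/scene0.png

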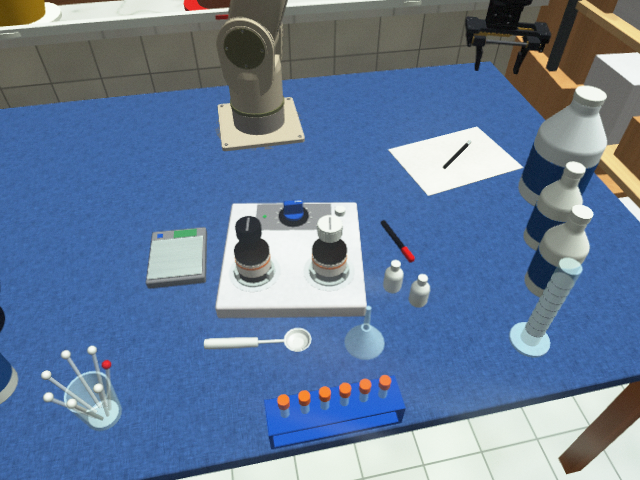

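The top view shows the white cap at about (293,223) on the left bottle, the black cap at (376,238), the blue knob at (316,323) and the stopper at (261,318). In the scene view the white cap is at (330,228), and the arm is clear at the upper right. Next I'll measure these points from depth.

```bash
cat > h.py <<'E'
import numpy as np,cv2
def cloud(c):
    h,w=c["z_map"].shape; u,v=np.meshgrid(np.arange(w),np.arange(h))
    p=cv2.undistortPoints(np.stack([u,v],-1).reshape(-1,1,2).astype(float),c["mtx"],c["dist"]).reshape(h,w,2)
    z=c["z_map"]; P=np.stack([p[...,0]*z,-p[...,1]*z,-z],-1)
    V=c["view"]; W=(P-V[:3,3])@V[:3,:3]; W[z==0]=np.nan; return W
E
python3 - <<'E'
from h import *
for n in("top","scene"):
    c=np.load(f"{n}0.npz"); W=cloud(c); I=c["image"].astype(int)
    hsv=cv2.cvtColor(c["image"],cv2.COLOR_RGB2HSV)
    Z=W[...,2]; box=(W[...,0]>.3)&(W[...,0]<.85)&(abs(W[...,1])<.3)
    m=box&(abs(Z-.045)<.006)
    k=cv2.morphologyEx(m.astype(np.uint8),cv2.MORPH_OPEN,np.ones((5,5)))>0
    l,lab,st,_=cv2.connectedComponentsWithStats(k.astype(np.uint8)); b=1+st[1:,4].argmax(); k=lab==b
    print(n,"stirrer",cv2.minAreaRect((W[k][:,:2]*1000).astype(np.float32)),np.nanmedian(Z[k]))
    t=box&(abs(Z-.178)<.008)
    _,lab,st,_=cv2.connectedComponentsWithStats(t.astype(np.uint8))
    for i in range(1,len(st)):
        if st[i,4]>60:
            p=W[lab==i]; print("cap",st[i],cv2.minEnclosingCircle((p[:,:2]*1000).astype(np.float32)),p.mean(0),I[lab==i].mean(0))
    kb=box&(Z>.065)&(Z<.1)&(hsv[...,0]>95)&(hsv[...,0]<130)&(hsv[...,1]>120)
    p=W[kb]; print("bar n",len(p),p.mean(0) if len(p) else 0)
    if len(p)>20: print(cv2.minAreaRect((p[:,:2]*1000).astype(np.float32)),np.percentile(p[:,2],[5,50,95]))
c=np.load("top0.npz"); im=c["image"][285:360,240:360,::-1]; im2=c["image"][195:270,255:375,::-1]
cv2.imwrite("pics/k.png",np.vstack([cv2.resize(im,None,fx=4,fy=4,interpolation=2)]+[cv2.resize(im2,None,fx=4,fy=4,interpolation=2)]))
E
```

```text
top stirrer ((558.3671875, 10.655899047851562), (289.9495849609375, 300.13323974609375), 79.40763092041016) 0.046052247107988574
cap [279 209  27  27 572] ((630.5733032226562, 73.28067016601562), 23.594303131103516) [0.63012958 0.0732692  0.17863457] [234.81818182 234.52097902 228.29545455]
cap [364 225  27  27 570] ((603.1903686523438, -73.6960678100586), 23.42760467529297) [ 0.60280234 -0.07331533  0.17862888] [53.87192982 52.14561404 53.4122807 ]
bar n 143 [0.4600182  0.02679367 0.08894101]
((466.40008544921875, 29.860353469848633), (40.34800720214844, 26.174272537231445), 89.61055755615234) [0.08588045 0.08927383 0.09293742]
scene stirrer ((558.3314819335938, 10.661117553710938), (289.498291015625, 301.6917419433594), 79.37999725341797) 0.04421459687868566
cap [235 216  27  21 411] ((604.8216552734375, -74.55060577392578), 24.765363693237305) [ 0.60608033 -0.07434753  0.17663595] [54.54014599 58.58150852 62.75182482]
cap [318 216  25  20 405] ((631.34521484375, 72.45233917236328), 24.448040008544922) [0.63421105 0.07258675 0.17649229] [218.84444444 222.91111111 217.3382716 ]
bar n 206 [0.46601273 0.0277554  0.07957024]
((612.9322509765625, 78.68180084228516), (348.25341796875, 39.69744873046875), 18.278804779052734) [0.0666212  0.08023145 0.08909087]
```

View pics/k.png

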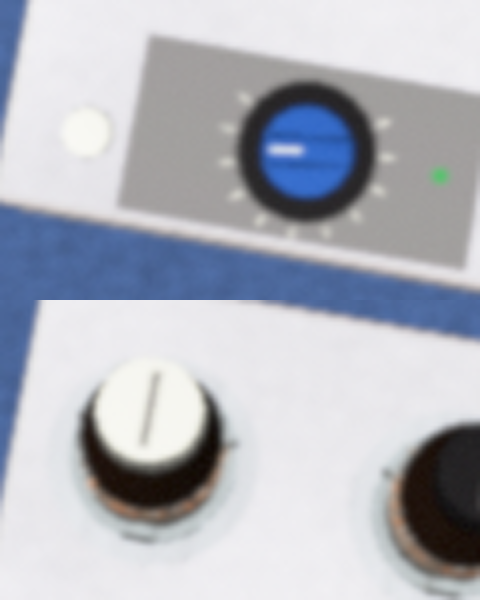

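The crop shows the knob's pointer and bar lying nearly horizontal in the image, so along world y, at crop (268-303, 150). The stopper at crop (85,132) is clear of the fingers. The stirrer yaw is -10.6°, which puts the knob at (460, 29) mm and the white cap at (631, 73) mm. The two cameras and the given sizes agree on this. I'm moving above the knob.

>>> step_arm --pt "0.405 -0.928 0" --pt "0.405 -0.928 0" --pt "0.405 -0.928 0" --pt "0.405 -0.928 0" --pt "0.405 -0.928 0" --pt "0.405 -0.928 0" --pt "0.405 -0.928 0" --pt "0.405 -0.928 0" --pt "0.405 -0.928 0" --pt "0.405 -0.928 0" --pt "0.405 -0.928 0" --pt "0.405 -0.928 0" --turn '[-0.42, -0.42, -0.42, -0.42, -0.42, -0.42, -0.42, -0.42, -0.42, -0.42, -0.42, -0.42]'

```text
time: 1.3
ee_pos: [0.3393, 0.3059, 0.2226]
eef_rot: [0.463, 0.886, 0.0, 0.0]
ft_force: [-0.5, 0.4, 0.1]
width: 0.087
grip_force: 0.0
```

>>> step_arm --pt "0.405 -0.928 0" --pt "0.405 -0.928 0" --pt "0.405 -0.928 0" --pt "0.405 -0.928 0" --pt "0.405 -0.928 0" --pt "0.405 -0.928 0" --pt "0.405 -0.928 0" --pt "0.405 -0.928 0" --pt "0.405 -0.928 0" --pt "0.405 -0.928 0" --pt "0.405 -0.928 0" --pt "0 0 0" --turn '[-0.42, -0.42, -0.42, -0.42, -0.42, -0.42, -0.42, -0.42, -0.42, -0.42, -0.42, 0]'

```text
time: 2.5
ee_pos: [0.4512, 0.0483, 0.2226]
eef_rot: [0.69, 0.724, -0.0, 0.0]
ft_force: [0.4, -0.2, -0.1]
width: 0.0869
grip_force: 0.0
```

```bash
cat >> h.py <<'E'
def st():
    from bench import read_state
    from scipy.spatial.transform import Rotation as R
    s=read_state(); y=R.from_quat(s["eef_rot"]).as_matrix()[:,1]
    print("t",s["time"],"pos",s["ee_pos"].round(4),"tool y deg",np.degrees(np.arctan2(y[1],y[0])).round(2),"tilt",y[2].round(3),"j",s["joint_positions"].round(2),"F",s["ft_force"].round(1),"M",s["torque"].round(2),"w",s["width"],"g",s["grip_force"])
def knob(c):
    W=cloud(c); hsv=cv2.cvtColor(c["image"],cv2.COLOR_RGB2HSV)
    m=(np.hypot(W[...,0]-.46,W[...,1]-.029)<.03)&(W[...,2]>.08)&(W[...,2]<.1)
    b=m&(hsv[...,1]>100); p=W[b][:,:2]*1000
    r=cv2.minAreaRect(p.astype(np.float32)); u=np.linalg.svd(p-p.mean(0),full_matrices=False)[2][0]
    print("bar",len(p),p.mean(0),r,"dir",np.degrees(np.arctan2(u[1],u[0])),np.nanmedian(W[b][:,2]))
E
python3 - <<'E'
from bench import *
from h import *
st(); c=camera("wrist"); knob(c); cv2.imwrite("pics/w1.png",c["image"][:,:,::-1])
E
```

```text
t 2.5 pos [0.4512 0.0483 0.2226] tool y deg 2.78 tilt 0.0 j [-0.69 -0.08  0.46  1.91  0.04  1.3  -0.19] F [ 0.4 -0.2 -0.1] M [-0.07  0.06 -0.05] w 0.08685102020247691 g 0.0
bar 768 [457.61524684  29.34528168] ((457.7698669433594, 28.46533966064453), (40.95165252685547, 14.027411460876465), 86.4814224243164) dir -92.84008011316142 0.08864730454900482
```

View pics/w1.png

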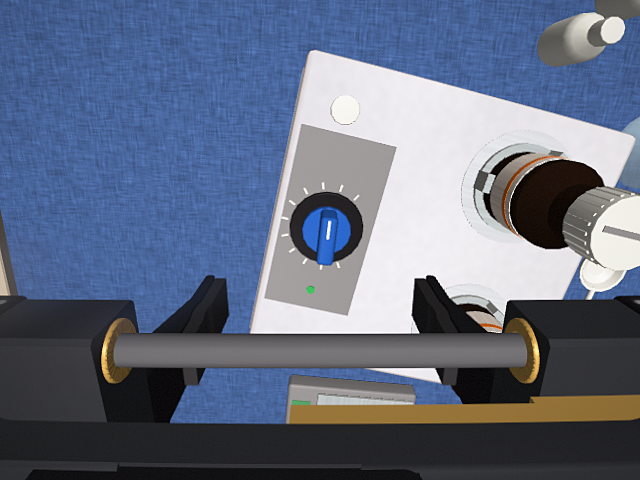

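The wrist view shows the bar at (325,232) lying across the closing line. It measures 41x14 mm with its top at 89 mm, as it should. It lies 82° (about 1.44 rad) from off. I'm descending and pinching it.

>>> step_arm --pt "0.31 -0.77 0" --pt "0 0 -0.6" --pt "0 0 -0.6" --pt "0 0 -0.6" --pt "0 0 -0.6" --pt "0 0 -0.6" --pt "0 0 -0.6" --pt "0 0 -0.6" --pt "0 0 -0.6" --pt "0 0 -0.5" --pt "0 0 -0.4" --pt "0 0 0" --turn '[-0.84, 0, 0, 0, 0, 0, 0, 0, 0, 0, 0, 0]' --grip 0.45 --newtons 15

```text
time: 3.75
ee_pos: [0.457, 0.0332, 0.0789]
eef_rot: [0.722, 0.691, -0.001, -0.0]
ft_force: [-0.2, -0.8, -0.1]
width: 0.048
grip_force: 0.0
```

```bash
python3 -c "
from h import *
st()"
```

```text
t 3.75 pos [0.457  0.0332 0.0789] tool y deg -2.5 tilt -0.002 j [-0.65  0.11  0.5   2.07 -0.06  0.98 -0.16] F [-0.2 -0.8 -0.1] M [-0.09  0.06 -0.01] w 0.048007485674878614 g 0.0
```

>>> step_arm --pt "0.08 -0.17 0" --pt "0 0 -0.3" --pt "0 0 -0.3" --pt "0 0 0" --turn '[0, 0, 0, 0]'

```text
time: 4.15
ee_pos: [0.4591, 0.0289, 0.0641]
eef_rot: [0.723, 0.691, -0.001, -0.0]
ft_force: [0.1, -0.4, -0.0]
width: 0.0479
grip_force: 0.0
```

>>> step_arm --pt "0 0 0" --pt "0 0 0" --pt "0 0 0" --pt "0 0 0" --pt "0 0 0" --pt "0 0 0" --turn '[0, 0, 0, 0, 0, 0]' --grip 1 --newtons 15

```text
time: 4.75
ee_pos: [0.458, 0.029, 0.0648]
eef_rot: [0.722, 0.691, -0.001, -0.001]
ft_force: [-8.6, 0.9, 9.0]
width: 0.0143
grip_force: 15.0
```

```bash
python3 -c "
from h import *
st()"
```

```text
t 4.75 pos [0.458  0.029  0.0648] tool y deg -2.52 tilt -0.004 j [-0.63  0.13  0.5   2.08 -0.08  0.95 -0.13] F [-8.6  0.9  9. ] M [-0.05  2.04 -0.02] w 0.01433766462803387 g 15.000817701802589
```

>>> step_arm --pt "-0.05 0 0" --pt "0 0 0" --pt "0 0 0" --pt "0 0 0" --pt "0 0 0" --pt "0 0 0" --pt "0 0 0" --pt "0 0 0" --pt "0 0 0" --pt "0 0 0" --pt "0 0 0" --pt "0 0 0" --turn '[0, 1, 1, 1, 1, 1, 1, 1, 1, 1, 1, 1]'

```text
time: 5.95
ee_pos: [0.4575, 0.0287, 0.0649]
eef_rot: [0.145, 0.989, -0.0, -0.001]
ft_force: [-5.7, -0.1, 5.2]
width: 0.0138
grip_force: 15.0
```

```bash
python3 -c "
from h import *
st()"
```

```text
t 5.95 pos [0.4575 0.0287 0.0649] tool y deg 73.37 tilt -0.001 j [-0.53  0.13  0.4   2.08 -0.06  0.95  1.17] F [-5.7 -0.1  5.2] M [-0.27  1.28 -0.  ] w 0.013773811443569905 g 14.999785143882036
```

Tool y should reach 79.4° when the knob is off. I'm turning in small amounts from here and watching the moment.

>>> step_arm --pt "0 0 0" --pt "0 0 0" --pt "0 0 0" --pt "0 0 0" --pt "0 0 0" --turn '[0.4, 0.4, 0.3, 0, 0]'

```text
time: 6.45
ee_pos: [0.4575, 0.0286, 0.0649]
eef_rot: [0.082, 0.997, -0.0, -0.001]
ft_force: [-6.1, -1.0, 3.7]
width: 0.0137
grip_force: 15.0
```

```bash
python3 -c "
from h import *
st()"
```

```text
t 6.45 pos [0.4575 0.0286 0.0649] tool y deg 80.63 tilt -0.0 j [-0.52  0.13  0.39  2.08 -0.06  0.95  1.3 ] F [-6.1 -1.   3.7] M [-0.21  1.18 -0.26] w 0.01369721865758737 g 15.000325504224747
```

>>> step_arm --pt "0 0 0" --pt "0 0 0" --pt "0 0 0" --pt "0 0 0" --turn '[0.3, 0.2, 0, 0]'

```text
time: 6.85
ee_pos: [0.4579, 0.0286, 0.0649]
eef_rot: [0.052, 0.999, -0.0, -0.001]
ft_force: [-5.3, -2.6, 2.1]
width: 0.0149
grip_force: 15.0
```

```bash
python3 -c "
from h import *
st()"
```

```text
t 6.85 pos [0.4579 0.0286 0.0649] tool y deg 84.04 tilt -0.0 j [-0.52  0.13  0.38  2.08 -0.06  0.95  1.36] F [-5.3 -2.6  2.1] M [-0.46  1.14 -0.37] w 0.014856079880373126 g 15.000242600217462
```

The knob is at the stop: the moment has risen to 0.37 N m and the bar is starting to slip between the pads. I'm easing off a little, releasing and rising.

>>> step_arm --pt "0 0 0" --turn '[-0.25]'

```text
time: 6.95
ee_pos: [0.4579, 0.0286, 0.0648]
eef_rot: [0.067, 0.998, -0.0, -0.001]
ft_force: [-4.8, -1.9, 3.1]
width: 0.0145
grip_force: 15.0
```

>>> step_arm --pt "0 0 0" --pt "0 0 0" --pt "0 0 0" --pt "0 0 0.3" --pt "0 0 0.8" --pt "0 0 1" --pt "0 0 1" --pt "0 0 1" --pt "0 0 1" --pt "0 0 1" --pt "0 0 1" --pt "0 0 0.5" --turn '[0, 0, 0, 0, 0, 0, 0, 0, 0, 0, 0, 0]' --grip 0.4

```text
time: 8.15
ee_pos: [0.4593, 0.0291, 0.2577]
eef_rot: [0.066, 0.998, 0.001, 0.002]
ft_force: [0.2, 0.2, 0.2]
width: 0.0522
grip_force: 0.0
```

Run:
```python
from bench import *
from h import *
st(); c=camera("wrist"); knob(c); cv2.imwrite("pics/w2.png",c["image"][:,:,::-1])
c=camera("top"); knob(c)
```

```text
t 8.15 pos [0.4593 0.0291 0.2577] tool y deg 82.39 tilt 0.002 j [-0.55 -0.08  0.37  1.84  0.03  1.37  1.25] F [0.2 0.2 0.2] M [ 0.04 -0.05 -0.05] w 0.05222478216965783 g 0.0
bar 659 [457.47300747  27.57821745] ((457.69085693359375, 27.59027862548828), (13.968602180480957, 41.14768600463867), 79.44068145751953) dir -10.429404930754703 0.08875281782011804h.py:16: RuntimeWarning: Mean of empty slice.
  r=cv2.minAreaRect(p.astype(np.float32)); u=np.linalg.svd(p-p.mean(0),full_matrices=False)[2][0]
  ret = um.true_divide(
Traceback (most recent call last):
  File "h.py", line 16, in knob
    r=cv2.minAreaRect(p.astype(np.float32)); u=np.linalg.svd(p-p.mean(0),full_matrices=False)[2][0]
                                               ~~~~~~~~~~~~~~~~~~~~~~~~~~~~~~~~~~~~~~~~~~~~~~~~~^^^
IndexError: index 0 is out of bounds for axis 0 with size 0
```

View pics/w2.png

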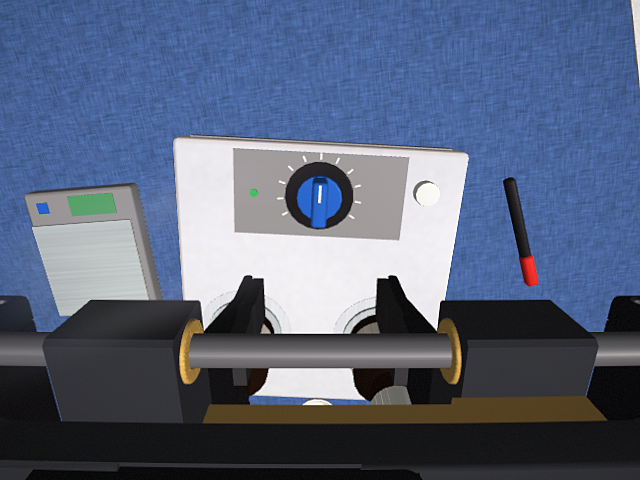

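The knob bar now lies at -10.4°, along the stirrer's x axis within the measuring error, so it is off. It shows at (320,200), with nothing else moved. I'm going to the white cap, with the wrist centred so it can turn either way.

>>> step_arm --pt "0.57 0.147 0" --pt "0.57 0.147 0" --pt "0.57 0.147 0" --pt "0.57 0.147 0" --pt "0.57 0.147 0" --pt "0.57 0.147 0" --pt "0.57 0.147 0" --pt "0.57 0.147 0" --pt "0.57 0.147 0" --pt "0.57 0.147 0" --pt "0.57 0.147 0" --pt "0.57 0.147 0" --turn '[-1, -1, -1, -1, -1, -1, -1, -1, -1, -1, -1, -1]' --grip 0.1

```text
time: 9.45
ee_pos: [0.6296, 0.0731, 0.2533]
eef_rot: [0.71, 0.705, -0.001, -0.0]
ft_force: [-0.9, -0.8, 0.8]
width: 0.0784
grip_force: 0.0
```

>>> step_arm --pt "0 0 0" --pt "0 0 0" --turn '[0, 0]'

```text
time: 9.65
ee_pos: [0.6289, 0.0728, 0.2536]
eef_rot: [0.707, 0.707, -0.001, -0.0]
ft_force: [0.5, -0.7, 0.3]
width: 0.0782
grip_force: 0.0
```

Run:
```python
from bench import *
from h import *
st(); c=camera("wrist"); W=cloud(c)
m=(abs(W[...,2]-.178)<.006)&(np.hypot(W[...,0]-.63,W[...,1]-.073)<.035)
p=W[m]; print(len(p),cv2.minEnclosingCircle((p[:,:2]*1000).astype(np.float32)) if len(p) else 0)
```

```text
t 9.65 pos [0.6289 0.0728 0.2536] tool y deg 0.05 tilt -0.002 j [-0.56  0.36  0.49  1.41 -0.17  1.42 -0.07] F [ 0.5 -0.7  0.3] M [-0.13  0.11  0.01] w 0.07820162660397224 g 0.0
3699 ((629.0853881835938, 72.3029556274414), 23.66580581665039)
```

>>> step_arm --pt "0.01 -0.02 -0.6" --pt "0 0 -0.6" --pt "0 0 -0.6" --pt "0 0 -0.6" --pt "0 0 -0.6" --pt "0 0 -0.6" --pt "0 0 -0.4" --pt "0 0 -0.22" --pt "0 0 0" --pt "0 0 0" --turn '[0, 0, 0, 0, 0, 0, 0, 0, 0, 0]'

```text
time: 10.7
ee_pos: [0.6301, 0.0726, 0.1501]
eef_rot: [0.708, 0.706, 0.0, 0.0]
ft_force: [0.7, 0.8, -0.2]
width: 0.0784
grip_force: 0.0
```

```bash
python3 -c "
from h import *
st()"
```

```text
t 10.7 pos [0.6301 0.0726 0.1501] tool y deg -0.12 tilt 0.001 j [-0.54  0.42  0.47  1.55 -0.2   1.22 -0.04] F [ 0.7  0.8 -0.2] M [-0.06  0.05 -0.  ] w 0.07841492085494868 g 0.0
```

>>> step_arm --pt "-0.02 0 -0.1" --pt "0 0 0" --pt "0 0 0" --pt "0 0 0" --pt "0 0 0" --pt "0 0 0" --pt "0 0 0" --turn '[0, 0, 0, 0, 0, 0, 0]' --grip 1 --newtons 30

```text
time: 11.4
ee_pos: [0.6293, 0.0726, 0.1472]
eef_rot: [0.708, 0.706, 0.0, 0.0]
ft_force: [-0.3, 0.6, 0.6]
width: 0.0455
grip_force: 30.0
```

```bash
python3 -c "
from h import *
st()"
```

```text
t 11.4 pos [0.6293 0.0726 0.1472] tool y deg -0.11 tilt 0.0 j [-0.54  0.42  0.47  1.56 -0.2   1.21 -0.04] F [-0.3  0.6  0.6] M [-0.05  0.05 -0.04] w 0.04547586463340547 g 30.000200546201086
```

The grip is good: 45.5 mm wide and force-free. To feel the thread I'm trying anticlockwise first, a little past 0.15 rad.

>>> step_arm --pt "0 0 0" --pt "0 0 0" --pt "0 0 0" --pt "0 0 0" --turn '[0.4, 0.4, 0.4, 0]'

```text
time: 11.8
ee_pos: [0.6294, 0.0728, 0.1472]
eef_rot: [0.655, 0.755, 0.0, -0.0]
ft_force: [0.7, 0.7, 0.9]
width: 0.0453
grip_force: 30.0
```

```bash
python3 -c "
from h import *
st()"
```

```text
t 11.8 pos [0.6294 0.0728 0.1472] tool y deg 8.13 tilt 0.0 j [-0.53  0.42  0.44  1.56 -0.19  1.21  0.09] F [0.7 0.7 0.9] M [ 0.21 -0.01 -0.65] w 0.045314979583542345 g 29.999519437988056
```

The moment is 0.65 N m resisting anticlockwise, so that looks like the tightening stop. I'm going back and trying clockwise to compare.

>>> step_arm --pt "0 0 0" --pt "0 0 0" --pt "0 0 0" --pt "0 0 0" --pt "0 0 0" --pt "0 0 0" --turn '[-0.5, -0.5, -0.5, -0.5, -0.4, 0]'

```text
time: 12.4
ee_pos: [0.6293, 0.0726, 0.1472]
eef_rot: [0.757, 0.653, 0.0, 0.0]
ft_force: [0.3, 0.4, 2.0]
width: 0.0456
grip_force: 30.0
```

```bash
python3 -c "
from h import *
st()"
```

```text
t 12.4 pos [0.6293 0.0726 0.1472] tool y deg -8.46 tilt 0.0 j [-0.56  0.43  0.49  1.56 -0.21  1.21 -0.18] F [0.3 0.4 2. ] M [-0.04  0.11 -0.03] w 0.0456490655580043 g 30.000835825921968
```

It runs free clockwise (0.03 N m), so the thread is left-hand. I'm continuing clockwise to about -95°.

>>> step_arm --pt "0 0 0" --pt "0 0 0" --pt "0 0 0" --pt "0 0 0" --pt "0 0 0" --pt "0 0 0" --pt "0 0 0" --pt "0 0 0" --turn '[-0.8, -0.8, -0.8, -0.8, -0.8, -0.8, -0.8, -0.8]'

```text
time: 13.2
ee_pos: [0.6293, 0.0726, 0.1472]
eef_rot: [0.947, 0.321, 0.0, 0.0]
ft_force: [0.1, -0.1, 1.2]
width: 0.0453
grip_force: 30.0
```

```bash
python3 -c "
from h import *
st()"
```

```text
t 13.2 pos [0.6293 0.0726 0.1472] tool y deg -52.54 tilt 0.0 j [-0.67  0.45  0.64  1.56 -0.28  1.22 -0.9 ] F [ 0.1 -0.1  1.2] M [-0.12  0.14  0.09] w 0.045322115800858015 g 29.996113809611415
```

>>> step_arm --pt "0 0 0" --pt "0 0 0" --pt "0 0 0" --pt "0 0 0" --pt "0 0 0" --pt "0 0 0" --pt "0 0 0" --pt "0 0 0" --pt "0 0 0" --turn '[-0.8, -0.8, -0.8, -0.8, -0.8, -0.8, -0.8, -0.6, 0]'

```text
time: 14.1
ee_pos: [0.6294, 0.0726, 0.1472]
eef_rot: [0.999, -0.044, 0.0, 0.0]
ft_force: [0.0, -0.0, 2.5]
width: 0.045
grip_force: 30.0
```

```bash
python3 -c "
from h import *
st()"
```

```text
t 14.1 pos [0.6294 0.0726 0.1472] tool y deg -95.01 tilt 0.0 j [-0.77  0.49  0.79  1.57 -0.36  1.23 -1.58] F [ 0.  -0.   2.5] M [-0.02  0.2  -0.03] w 0.044979501765521394 g 30.001140229142038
```

It has turned about 1.66 rad, free all the way. A gentle test lift comes next.

>>> step_arm --pt "0 0 0.2" --pt "0 0 0.2" --pt "0 0 0" --turn '[0, 0, 0]'

```text
time: 14.4
ee_pos: [0.6296, 0.0726, 0.158]
eef_rot: [0.999, -0.043, 0.001, -0.0]
ft_force: [0.5, -0.0, -1.2]
width: 0.0455
grip_force: 30.0
```

```bash
python3 -c "
from h import *
st()"
```

```text
t 14.4 pos [0.6296 0.0726 0.158 ] tool y deg -94.93 tilt -0.0 j [-0.77  0.48  0.79  1.56 -0.35  1.25 -1.58] F [ 0.5 -0.  -1.2] M [-0.07  0.18  0.02] w 0.04547818486969935 g 29.999836832721485
```

It comes up with no resistance. I'm lifting straight on to about 85 mm.

>>> step_arm --pt "0 0 0.3" --pt "0 0 0.3" --pt "0 0 0.3" --pt "0 0 0.3" --pt "0 0 0.3" --pt "0 0 0.3" --pt "0 0 0.3" --pt "0 0 0.3" --pt "0 0 0.3" --pt "0 0 0.2" --pt "0 0 0.1" --pt "0 0 0" --turn '[0, 0, 0, 0, 0, 0, 0, 0, 0, 0, 0, 0]'

```text
time: 15.6
ee_pos: [0.6293, 0.0726, 0.2323]
eef_rot: [0.999, -0.044, 0.0, 0.0]
ft_force: [0.4, 0.5, -0.7]
width: 0.0455
grip_force: 30.0
```

>>> step_arm --pt "0 0 0" --pt "0 0 0" --pt "0 0 0" --pt "0 0 0" --pt "0 0 0" --turn '[0, 0, 0, 0, 0]'

```text
time: 16.1
ee_pos: [0.6292, 0.0726, 0.232]
eef_rot: [0.999, -0.044, -0.0, 0.0]
ft_force: [-0.2, 0.2, -1.3]
width: 0.0457
grip_force: 30.0
```

Run:
```python
from bench import *
from h import *
st(); a=camera("scene"); b=camera("wrist"); 
cv2.imwrite("pics/end.png",np.hstack([cv2.resize(a["image"][120:330,180:460],(400,300)),cv2.resize(b["image"],(400,300))])[:,:,::-1])
```

```text
t 16.1 pos [0.6292 0.0726 0.232 ] tool y deg -95.0 tilt 0.0 j [-0.79  0.43  0.82  1.46 -0.32  1.39 -1.61] F [-0.2  0.2 -1.3] M [-0.08  0.16 -0.  ] w 0.04566976436921763 g 30.00007135749911
```

View pics/end.png

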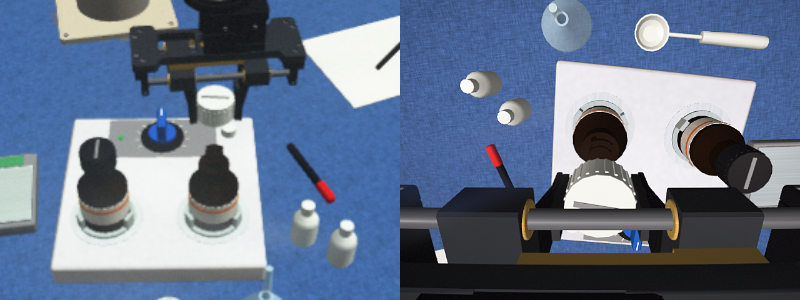

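The white cap is held level in the gripper at (215,103), with its bottle's threaded neck bare below it at (212,160). The black cap is still on its bottle at (97,152), the knob bar is along the off direction, and nothing else has moved. The lift is 85 mm.

```bash
python3 -c "
from bench import *
print(close_job())"
```

```text
the job is handed in; nothing more can be done
None
```

The stirrer knob was turned anticlockwise to its off stop first; the white cap then came off clockwise (left-hand thread) and was still held level 85 mm above its seat, over the stirrer, when I handed the job in at about 16 s.

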